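# Fit an adjustable wrench to the press's hold-down nut and nip it up

### The arm

A 6-joint arm with a two-finger parallel gripper is mounted at the origin on the work surface. World frame = base frame: x ahead of the robot, y to its left, z up, the work surface at z = 0. Lengths are in m, angles in rad, forces in N, time in s.
With the tool pointing down it reaches from about 0.275 to 0.75 m from the base axis. Payload 10.2 kg.
Tool frame: the origin (TCP) lies midway between the tips of the shut fingers; the grasp point (between the pads) lies 19 mm behind it (env.hold_point_z is the distance from the TCP to the grasp point, in m); x points along the fingers, z is the direction in which the jaws open and shut, and the axes are right-handed (so a half turn about x gives the same grasp; the last joint's range is limited). The gripper opens to 85 mm and grips with 20 to 120 N. Pads are 22 mm wide; open, the fingers measure 114 mm over their backs; the gripper's body (76 mm by 85 mm) begins 54 mm behind the grasp point. The pads swing forward as they close: fully open they stand 13 mm farther back than shut.
Start: joints at [-1.522, 0.313, 1.498, -0, 1.331, -0.223], TCP at [0.141, -0.506, 0.231] pointing down, gripper open.
Joint ranges: [-2.94, 2.94], [-0.97, 2.17], [0.19, 2.56], [-1.23, 4.37], [0.02, 3.11], [-2.88, 2.88]. Speed limits (rad/s): [2.39, 2.39, 3.01, 3.14, 3.14, 3.14].

### API

Orientations are given as a unit quaternion [x, y, z, w].
In Python, from bench import env, kinematics, monitor, eyes, job gives the robot as it stands. The module is installed in compiled form; this text tells all that it offers. Calls block until the motion is done:
- env.reach(position, orientation): joint-space move of the TCP to a pose.
- env.movel(position, velocity=0.15, frame=None, guard=None): straight line of the TCP; frame=None keeps the orientation; velocity is the mean speed in m/s. With guard (N) it stops when the force on the tool has changed by that much, and returns True; else False.
- env.set_joints(angles): joint-space move.
- env.release() and env.close_gripper(effort=None): open the fingers fully, or close them until they stop; effort is the grip in N (None keeps the last).
- env.hold(seconds).
- kinematics.ik(position, orientation): joint angles nearest the present ones, or None.
- monitor.sense(): the state.
- eyes.grab_frame(name): name is "scene" or "top" or "wrist"; returns a dict with "frame" (420x560x3 uint8, red, green, blue), "mtx" (3x3 intrinsics, pixels), "k1" (the pictures are not rectified: a ray, as slopes to the right and down, at radius r is drawn at 1 + k1 r^2 times it, then the intrinsics apply), "view" (4x4, takes a point from world to camera coordinates). Camera axes: x right, y down, z forward; pixel columns grow to the right and rows downward; lengths in m; the calibration is good to about 2 mm. A picture is of the moment at which its call begins. There is no depth.
A pose or a line that the arm cannot do raises env.MotionError and nothing moves.
- job.hand_in(): hands the job in, once; it reports no verdict.
The state is a dict: "clock": time; "joints": joint angles; "qvel": joint speeds; "joint_efforts": joint torques, N m; "position": TCP position; "ee_rot": TCP orientation; "contact_force": force on the tool from outside, world axes, zero at the start; "ft_torque": the same for the moment, N m; "finger_gap": opening from 0.0 (shut) to 1.0 (fully open).
Only numpy, scipy, OpenCV 4.12 (cv2) and the standard library are available. Lean on these libraries where they do the work, as an engineer would, in place of code of your own. Each camera call takes 0.05 s, during which the arm holds its last target.

### The job

The bottle-capping press has been put back after cleaning and its hold-down nut is only finger-tight. Slide the wide-open adjustable wrench flat along the base plate until the nut is deep in its jaws, roll its knurled roller, pressing lightly, until the jaws just fit the nut's flats, and only then swing the handle to tighten the nut clockwise until it comes up firm, not heaving on past that, which would spring the jaws. Turn the nut only with the wrench, leave the wrench lying on the nut with its jaws closed on it, and leave the bottles and the cup standing where they are.

Things in the scene. Friction and masses are not known exactly. Their poses are not given: they have to be found in the camera images.
- press: Bottle-capping press. Origin: on the counter below the nut's axis. Base plate: flat metal, 6 mm thick, from -160 (robot side) to +120 mm in its x and -170 to +370 mm in its y. Its column with a head and a lever stands 0.3 m from the nut on the +y side, 0.37 m tall, lever end 0.52 m.
- nut_center (a point): Centre of the hold-down nut, half-way up: dark steel hex nut, 30 mm across flats, 34.6 mm across corners, 16 mm high, on the base plate, so this point is 8 mm above the plate. A fixed 20 mm stud stands 7 mm above the nut. The point turns with the nut: its +-x axis points square out of two opposite flats, its +-y axis to two corners.
- nut_corner (a point): A corner of the nut (17.3 mm from its axis along the nut's +y), half-way up; turns with the nut.
- nut (a joint): Turn of the nut (rad): grows clockwise seen from above, which tightens. Starts between -0.2 and 0.2. It turns with a steady 0.3 N m (2.3 N on mid-handle, 128 mm from the nut) for some 20 to 50 degrees, then comes up firm and turns no further. Firm is felt as 0.5 to 1.1 N m (4 to 9 N on mid-handle); beyond about 1.3 N m (10 N) the wrench's jaws spring open.
- wrench: Steel adjustable wrench, 205 mm, about 0.4 kg, lying flat on the plate, right way up. Origin: on its underside, below point wrench_jaws. +x points out of the mouth, handle towards -x. Fixed jaw's face: plane y = -15 mm; moving jaw's face: y = -15 mm + opening. Jaws 17 mm high, from the throat at x = -19 to x = +19 mm. The head behind the throat (to x = -64 mm) is 15 mm high.
- wrench_jaws (a point): Point between the wrench's jaws, 8 mm above its underside, with the wrench's axes: where the nut's axis comes when the nut is deep in the jaws (corner 2 mm from the throat) and the fixed jaw touches its flat.
- wrench_grip (a point): Mid-handle of the wrench, half-way up, at (-128, +19, 8) mm in the wrench's frame, with the wrench's axes. The handle is a flat bar 24 mm wide and 10 mm thick (3 to 13 mm above the plate); it runs straight from (-56, 0) to (-180, +33) mm in the wrench's x, y, i.e. it points 15 degrees off -x towards +y.
- jaw (a joint): Opening between the jaw faces (m), 0 = shut. Starts between 34 and 37 mm. It moves only as the roller turns, 0.63 mm per rad (4 mm per turn); the roller's friction holds it against about 80 N.
- roller: Knurled roller (worm) in a window of the wrench's head: 18 mm in diameter and length, axis along its y = the wrench's y; x and z turn with it. Origin: its centre, at (-40.5, 0, 10) mm in the wrench's frame; its top is 4 mm proud of the head. A fingertip pressed on top and dragged towards the jaws with about 5.5 N closes them, dragged back opens them. Jaws tight, it stalls. 8 to 15 N is enough, over 40 N damages it.
- bottle_a_mid (a point): Middle of a full, capped square bottle (66 x 66 mm, 174 mm tall) standing on the counter; bystander. This point is 85 mm above its underside.
- bottle_b_mid (a point): Middle of a second such bottle, standing on the press's bottle seat under its head; bystander. This point is 85 mm above its underside.
- cup_mid (a point): Middle of a steel cup (68 mm wide, 85 mm tall) standing on the base plate; bystander. This point is 42 mm above its underside.
Mind the look-alikes: they are no part of the job. There is more than one size of the wrench; the job needs the larger. Of the things that look like the part that bears cup_mid, the larger one is meant.

How it is judged:
By the outcome, as a careful person would: the job done as asked, in the order asked, and still so for the second after the job is handed in, with the robot touching nothing.
It also fails if it takes over 72 s, if anything falls off the work surface, if the arm or the gripper's body presses on something with over 40 N, if the wrist force passes 120 N, or if a joint passes its speed limit or range.

## Working session

There is one attempt and no reset: what is moved stays moved. The work goes in short steps, each a Python script; the robot and the scene stay as the last script left them, time stands still between calls to the robot, and variables do not carry over. Pictures are saved under pics/ and viewed, and the job is handed in when it is done.

```bash
mkdir -p pics; ls
python3 - <<'E'
from bench import env, kinematics, monitor, eyes, job
import cv2,numpy as np
for n in ["scene","top","wrist"]:
    d=eyes.grab_frame(n); cv2.imwrite(f"pics/{n}0.png",d["frame"][:,:,::-1]); print(n,d["mtx"].tolist(),d["k1"],np.round(d["view"],4).tolist())
s=monitor.sense(); print(s, env.hold_point_z)
E
```

```text
pics
scene [[419.8936335697513, 0.0, 274.371351291261], [0.0, 419.8936335697513, 214.045391527725], [0.0, 0.0, 1.0]] -0.10990196141299426 [[0.6481, 0.7615, 0.0068, -0.3309], [0.481, -0.4025, -0.7788, -0.1533], [-0.5903, 0.508, -0.6272, 1.4759], [0.0, 0.0, 0.0, 1.0]]
top [[455.6284831718561, 0.0, 274.6829033804198], [0.0, 455.6284831718561, 214.61269075364524], [0.0, 0.0, 1.0]] -0.01659686568443403 [[0.0026, -1.0, 0.0065, 0.0186], [-0.9989, -0.0029, -0.0476, 0.4846], [0.0476, -0.0064, -0.9988, 1.3101], [0.0, 0.0, 0.0, 1.0]]
wrist [[329.0354043348472, 0.0, 284.2751415218712], [0.0, 329.0354043348472, 212.17498222171994], [0.0, 0.0, 1.0]] -0.027346756995957584 [[0.2684, -0.9633, -0.0016, -0.5233], [-0.9225, -0.2575, 0.2875, -0.0369], [-0.2773, -0.0757, -0.9578, 0.3794], [0.0, 0.0, 0.0, 1.0]]
{'clock': 0.15, 'joints': array([-1.52239618e+00,  3.13342095e-01,  1.49825884e+00,  2.57906488e-05,
        1.33100737e+00, -2.23411858e-01]), 'qvel': array([ 0.00068385, -0.00223606, -0.00195223,  0.00010057,  0.00128763,
       -0.00020717]), 'joint_efforts': array([ 1.02261358e-03, -4.12365174e+01, -2.59796941e+01, -9.33555884e-05,
        3.24488530e-03,  1.99780732e-05]), 'position': array([ 0.14092963, -0.50553059,  0.23085739]), 'ee_rot': array([ 0.42792798,  0.56335608, -0.42736634,  0.56290815]), 'contact_force': array([ 0.54899312, -0.16681367, -0.20841797]), 'ft_torque': array([-0.01470293, -0.01825828, -0.02114448]), 'finger_gap': 0.9967873253054882} 0.0187
```

View pics/scene0.png

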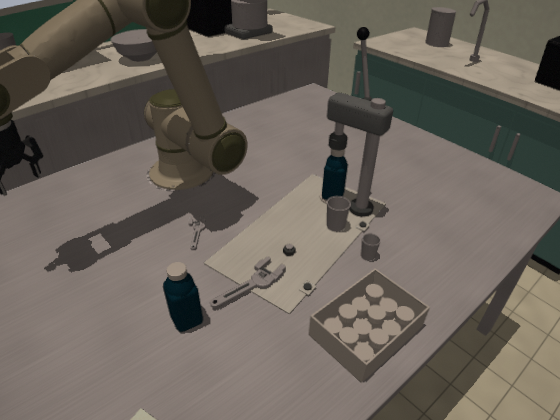

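View pics/top0.png

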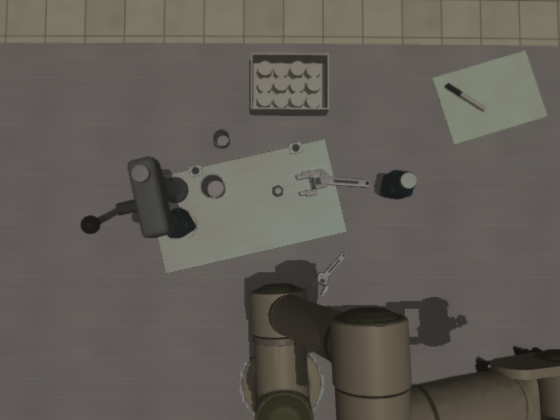

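View pics/wrist0.png

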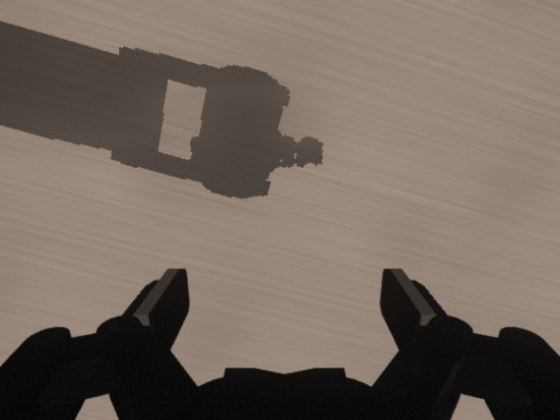

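```bash
cat > h.py <<'E'
from bench import env, kinematics, monitor, eyes, job
import cv2,numpy as np
from scipy.spatial.transform import Rotation as R
def ray(d,uv):
    k=d["k1"]; K=d["mtx"]
    p=cv2.undistortPoints(np.array([[uv]],float),K,np.array([k,0,0,0.])).ravel()
    V=np.array(d["view"]); Rm=V[:3,:3]; c=-Rm.T@V[:3,3]
    return c,Rm.T@np.array([p[0],p[1],1])
def px2w(d,uv,z):
    c,r=ray(d,uv); return c+r*(z-c[2])/r[2]
def w2px(d,P):
    V=np.array(d["view"]); P=np.atleast_2d(P)
    return cv2.projectPoints(P.astype(float),cv2.Rodrigues(V[:3,:3])[0],V[:3,3].copy(),d["mtx"],np.array([d["k1"],0,0,0.]))[0].reshape(-1,2)
def save(n,name,crop=None,s=1,draw=None):
    d=eyes.grab_frame(n); im=d["frame"][:,:,::-1].copy(); np.savez("pics/"+name+".npz",**d)
    if crop: x0,y0,x1,y1=crop; im=im[y0:y1,x0:x1]
    if s!=1: im=cv2.resize(im,None,fx=s,fy=s,interpolation=cv2.INTER_CUBIC)
    cv2.imwrite("pics/"+name+".png",im); return d
def ld(name): 
    z=np.load("pics/"+name+".npz"); d={k:z[k] for k in z.files}; d["k1"]=float(d["k1"]); return d
# tool pointing down, tool z (jaw opening) at heading a in world xy
def down(a):
    x=np.array([0,0,-1.]); z=np.array([np.cos(a),np.sin(a),0]); y=np.cross(z,x)
    return R.from_matrix(np.c_[x,y,z]).as_quat()
E
python3 - <<'E'
from h import *
d=save("top","t1",(140,120,420,320),2.85)
for n,uv,z in [("nut",(278,190),.022),("jaws",(304,183),.02),("handleend",(370,183),.015),("smallend",(345,254),0),("pc1",(325,140),.006),("pc2",(346,230),.006),("pc3",(165,272),.006),("botAtop",(409,180),.174),("cup",(214,184),.08)]: print(n,px2w(d,uv,z).round(3))
s=monitor.sense(); r=R.from_quat(s["ee_rot"]).as_matrix(); V=ld("t1"); 
w=eyes.grab_frame("wrist");V=w["view"]; c=-V[:3,:3].T@V[:3,3]
print("rot",r.round(3).tolist(),"cam in tool",(r.T@(c-s["position"])).round(3), (r.T@V[:3,:3].T).round(3).tolist())
E
```

```text
nut [0.555 0.011 0.022]
jaws [ 0.576 -0.065  0.02 ]
handleend [ 0.577 -0.257  0.015]
smallend [ 0.371 -0.186  0.   ]
pc1 [ 0.705 -0.127  0.006]
pc2 [ 0.441 -0.188  0.006]
pc3 [0.318 0.337 0.006]
botAtop [ 0.567 -0.323  0.174]
cup [0.565 0.188 0.08 ]
rot [[-0.0, 0.963, 0.268], [0.001, 0.268, -0.963], [-1.0, 0.0, -0.001]] cam in tool [-0.142  0.074 -0.001] [[0.0, -0.288, 0.958], [-0.0, -0.958, -0.288], [1.0, 0.0, -0.0]]
```

View pics/t1.png

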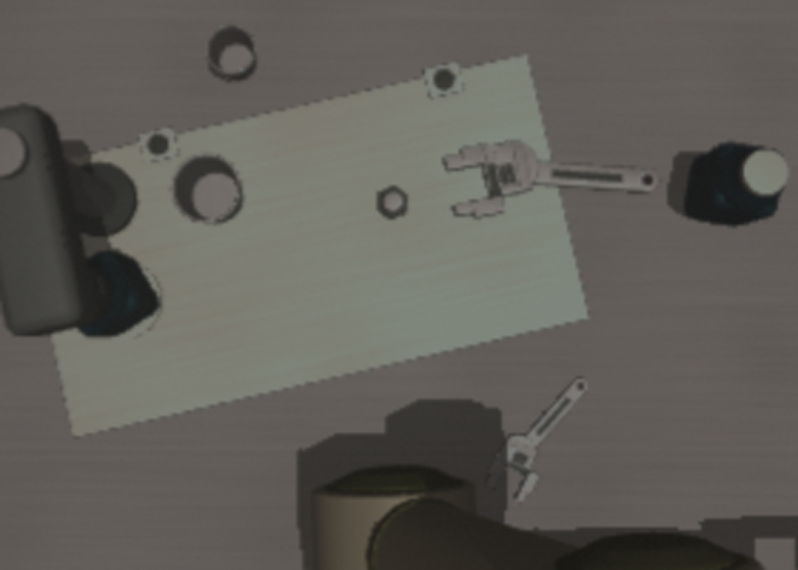

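Run:
```python
from h import *
for a in (-5,8,15,-5-50, 175): 
    for p in ([.575,-.19,.02],[.57,-.03,.12],[.46,-.1,.02]):
        q=kinematics.ik(p,down(np.radians(a))); print(a,p,None if q is None else np.round(q,2))
env.reach([.575,-.04,.25],down(np.radians(-5)))
env.movel([.575,-.04,.11],velocity=.15)
d=save("wrist","w1",s=1.42); s=monitor.sense(); print(s["clock"],s["position"],s["contact_force"])
```

```text
-5 [0.575, -0.19, 0.02] [-0.51  0.72  1.45 -0.    0.97 -0.43]
-5 [0.57, -0.03, 0.12] [-0.26  0.52  1.5  -0.    1.12 -0.17]
-5 [0.46, -0.1, 0.02] [-0.46  0.49  1.88 -0.    0.77 -0.38]
8 [0.575, -0.19, 0.02] [-0.51  0.72  1.45 -0.    0.97 -0.65]
8 [0.57, -0.03, 0.12] [-0.26  0.52  1.5  -0.    1.12 -0.4 ]
8 [0.46, -0.1, 0.02] [-0.46  0.49  1.88 -0.    0.77 -0.6 ]
15 [0.575, -0.19, 0.02] [-0.51  0.72  1.45 -0.    0.97 -0.77]
15 [0.57, -0.03, 0.12] [-0.26  0.52  1.5  -0.    1.12 -0.52]
15 [0.46, -0.1, 0.02] [-0.46  0.49  1.88 -0.    0.77 -0.73]
-55 [0.575, -0.19, 0.02] [-0.51  0.72  1.45 -0.    0.97  0.45]
-55 [0.57, -0.03, 0.12] [-0.26  0.52  1.5  -0.    1.12  0.7 ]
-55 [0.46, -0.1, 0.02] [-0.46  0.49  1.88 -0.    0.77  0.5 ]
175 [0.575, -0.19, 0.02] [-0.51  0.72  1.45 -0.    0.97  2.72]
175 [0.57, -0.03, 0.12] None
175 [0.46, -0.1, 0.02] [-0.46  0.49  1.88 -0.    0.77  2.77]
3.6583 [ 0.5754811  -0.04014188  0.11099065] [0.12549118 0.19708311 0.4532377 ]
```

View pics/w1.png

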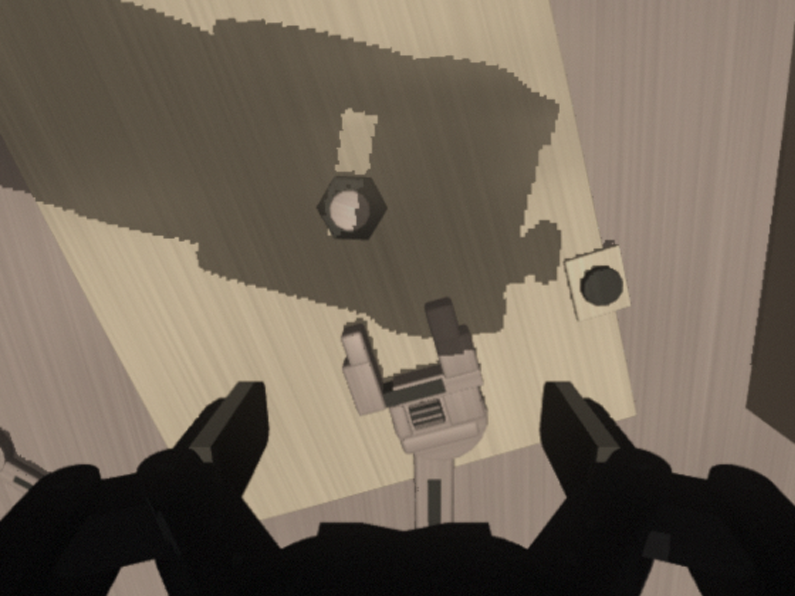

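Run:
```python
from h import *
im=ld("w1")["frame"][:,:,::-1]
a=im[110:180,210:280]; b=im[200:340,230:350]
a=cv2.convertScaleAbs(cv2.resize(a,None,fx=8,fy=8,interpolation=cv2.INTER_CUBIC),alpha=2)
cv2.imwrite("pics/n1.png",a); cv2.imwrite("pics/n2.png",cv2.resize(b,None,fx=4.2,fy=4.2,interpolation=cv2.INTER_CUBIC))
```

```text
(no output)
```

View pics/n1.png

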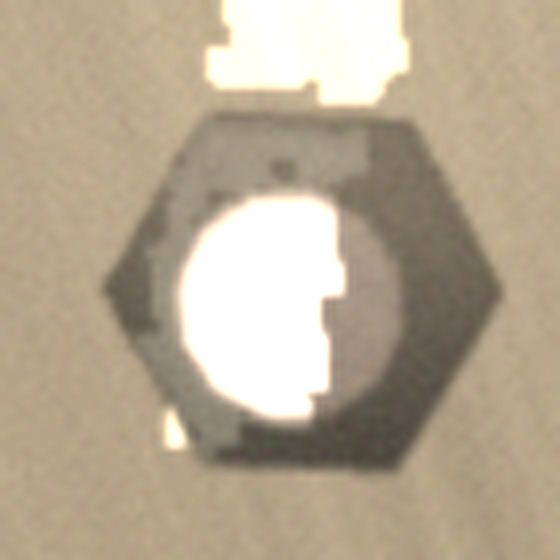

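View pics/n2.png

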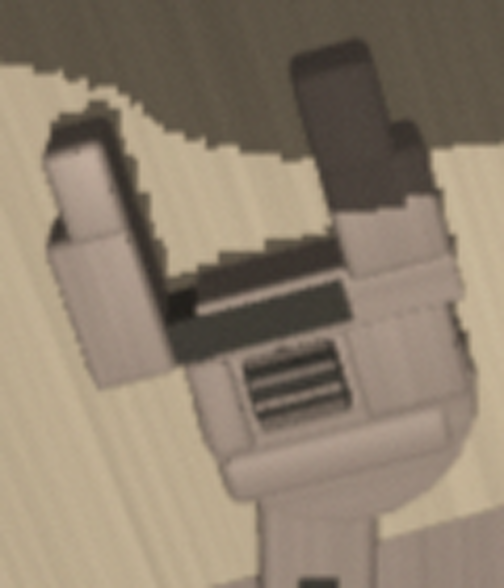

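```bash
cat > fit.py <<'E'
from h import *
from scipy.optimize import least_squares
def wm(p,P):
    x,y,h=p[:3]; c,s=np.cos(h),np.sin(h); P=np.atleast_2d(P).astype(float)
    return np.c_[x+c*P[:,0]-s*P[:,1], y+s*P[:,0]+c*P[:,1], P[:,2]+.006]
def hexm(p,z=.022):
    a=p[2]+np.pi/6+np.arange(6)*np.pi/3
    return np.c_[p[0]+.01732*np.cos(a),p[1]+.01732*np.sin(a),np.full(6,z)]
def overlay(d,pw,pn,name,crop,s):
    im=d["frame"][:,:,::-1].copy(); x0,y0,x1,y1=crop; im=cv2.resize(im[y0:y1,x0:x1],None,fx=s,fy=s,interpolation=cv2.INTER_CUBIC)
    im=cv2.convertScaleAbs(im,alpha=1.4)
    def poly(P,col):
        q=(w2px(d,P)+.5-[x0,y0])*s; cv2.polylines(im,[np.int32(q.round())],True,col,1)
    if pw is not None:
        o=pw[3]
        poly(wm(pw,[[-.019,-.015,.017],[.019,-.015,.017]]),(0,0,255))
        poly(wm(pw,[[-.019,-.015+o,.017],[.019,-.015+o,.017]]),(0,255,0))
        poly(wm(pw,[[-.0495,-.009,.015],[-.0315,-.009,.015],[-.0315,.009,.015],[-.0495,.009,.015]]),(255,0,0))
        u=np.array([-.966,.259,0]);n=np.array([.259,.966,0])
        a=np.array([-.056,0,.013]);b=np.array([-.18,.033,.013])
        poly(wm(pw,[a+.012*n,b+.012*n,b-.012*n,a-.012*n]),(255,0,255))
        poly(wm(pw,[[-.019,-.015,.015],[-.019,-.015+o,.015]]),(0,255,255))
    if pn is not None: poly(hexm(pn),(0,0,255))
    cv2.imwrite(f"pics/{name}.png",im)
E
python3 - <<'E'
from fit import *
d=ld("w1")
H=np.array([(205,115),(410,122),(502,292),(395,468),(205,465),(105,290)])/8+[210,110]-.5
def rn(p):
    q=w2px(d,hexm(p)); return np.array([np.min(np.linalg.norm(q-h,axis=1)) for h in H])
best=min((least_squares(rn,[.555,.011,np.radians(t)]) for t in (0,13,26)),key=lambda r:r.cost)
pn=best.x; print("nut",pn[:2],np.degrees(pn[2]),best.fun.round(2))
f=lambda x,y:np.array([x,y])/4.2+[230,200]-.5
T=[((.019,-.015,.017),f(300,85)),(None,f(108,140)),((-.0405,0,.019),f(298,383)),((-.0315,0,.016),None)]
def rw(p):
    o=p[3]; M=[(.019,-.015,.017),(.019,-.015+o,.017),(-.0405,0,.019)]
    q=w2px(d,wm(p,M)); r=list((q-[f(300,85),f(108,140),f(298,383)]).ravel())
    L=w2px(d,wm(p,[(.0,-.015+o,.017),(0,-.015,.017)]))
    for a,b,l in [(f(108,140),f(178,355),L[0]),(f(300,85),f(335,215),L[1])]:
        t=(b-a)/np.linalg.norm(b-a); r.append(2*np.cross(t,l-a))
    return np.array(r)
b=least_squares(rw,[.576,-.075,np.radians(100),.035],x_scale=[.01,.01,.1,.01]); pw=b.x
print("wrench",pw[:2],np.degrees(pw[2]),pw[3],b.fun.round(2))
overlay(d,pw,pn,"o1",(200,100,370,380),2.1)
E
```

```text
nut [0.55483318 0.01450946] 22.625942224129158 [0.47 0.43 1.3  0.7  0.36 0.52]
wrench [ 0.57625822 -0.06244757] 100.79442729471656 0.035213932838549955 [-0.58 -1.01 -0.62 -1.81  1.15  3.27 -0.07  0.  ]<stdin>:15: DeprecationWarning: Arrays of 2-dimensional vectors are deprecated. Use arrays of 3-dimensional vectors instead. (deprecated in NumPy 2.0)
```

View pics/o1.png

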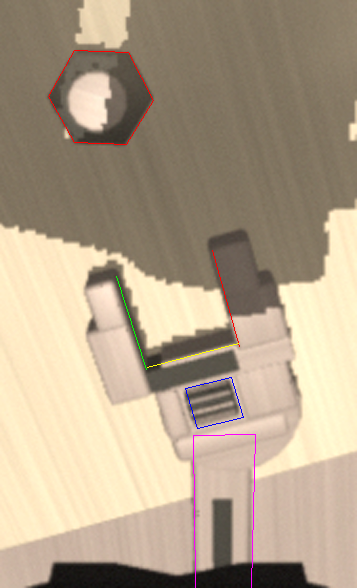

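```bash
cat > st.py <<'E'
import numpy as np
pn=np.array([0.5548,0.0145,np.radians(22.6)])
pw0=np.array([0.5763,-0.0624,np.radians(100.8)])
G=np.array([-.105,.013,0])
E
python3 - <<'E'
from fit import *; from st import *
g=wm(pw0,G)[0]; a=pw0[2]-np.radians(104.95); print(g)
env.movel([g[0],g[1],.11],frame=down(a),velocity=.2)
s=monitor.sense(); print(s["clock"],s["position"])
d=save("wrist","w2",s=1.42)
print(env.movel([g[0],g[1],.010],velocity=.12,guard=12))
env.close_gripper(effort=25)
s=monitor.sense(); print(s["clock"],s["position"],s["contact_force"],s["finger_gap"])
d=save("wrist","w3",s=1.42)
E
```

```text
[ 0.5832053  -0.16797612  0.006     ]
4.45 [ 0.58316022 -0.16701084  0.11004402]
False
6.0667 [ 0.58320385 -0.16802487  0.01013921] [-0.5307229   0.88596915  1.85417511] 0.2712578404718605
```

View pics/w3.png

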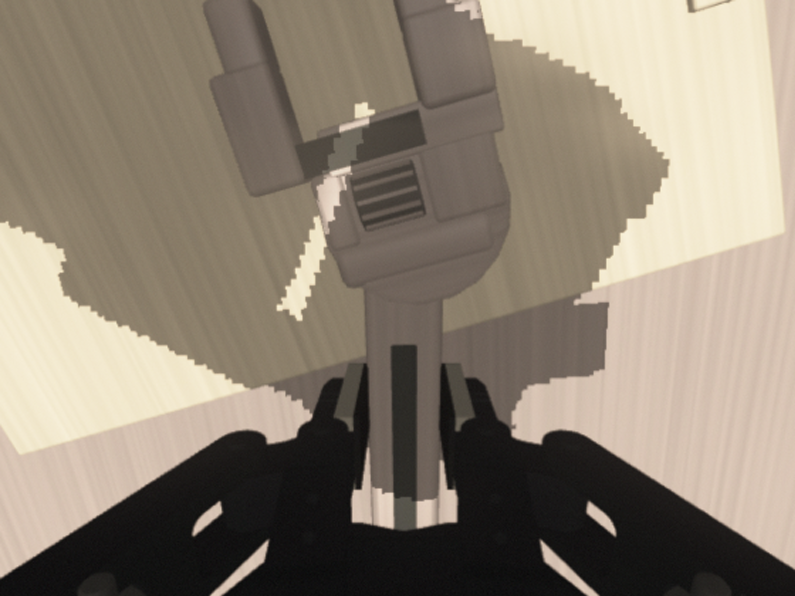

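View pics/w2.png

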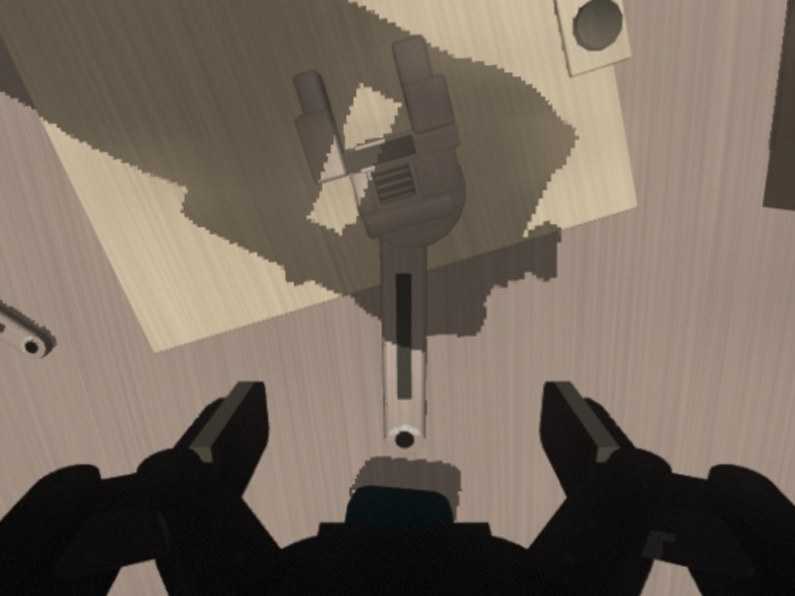

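Run:
```python
from fit import *; from st import *
pw=np.r_[pw0,.0352]
overlay(ld("w3"),pw,None,"o3",(130,0,370,300),2)
overlay(ld("w2"),pw,None,"o2",(190,10,350,320),1.9)
a=cv2.imread("pics/o3.png");b=cv2.imread("pics/o2.png")
h=max(a.shape[0],b.shape[0]); z=np.zeros((h,a.shape[1]+b.shape[1],3),np.uint8); z[:a.shape[0],:a.shape[1]]=a; z[:b.shape[0],a.shape[1]:]=b; cv2.imwrite("pics/o23.png",z)
```

```text
(no output)
```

View pics/o23.png

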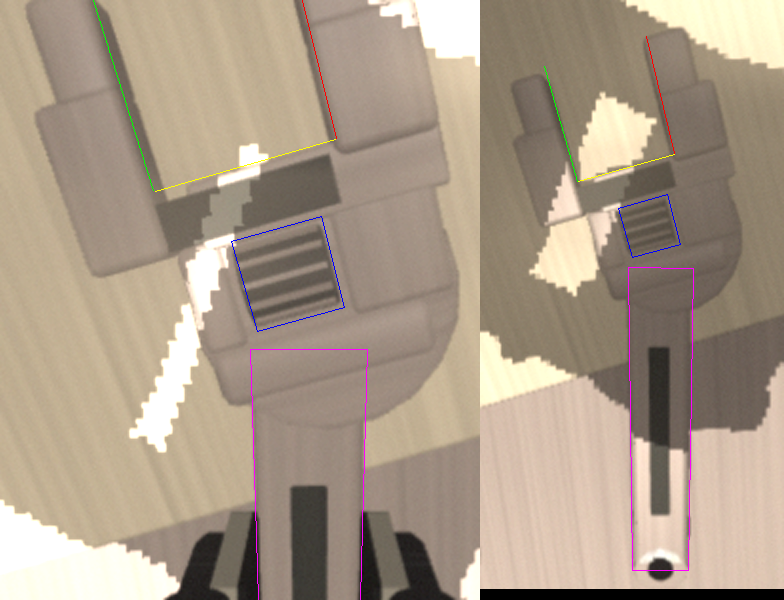

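```bash
cat >> st.py <<'E'
H=np.radians(112.6)
def wpose(nx,ny,h=H):   # wrench pose such that nut axis is at wrench (nx,ny)
    c,s=np.cos(h),np.sin(h)
    return np.array([pn[0]-(c*nx-s*ny), pn[1]-(s*nx+c*ny), h])
E
python3 - <<'E'
from fit import *; from st import *
q=None
p=wpose(.058,.002); g=wm(p,G)[0]; fr=down(H-np.radians(104.95))
print(g, env.movel([g[0],g[1],.010],frame=fr,velocity=.06,guard=25))
s=monitor.sense(); print(s["clock"],s["position"],s["contact_force"])
d=save("wrist","w4"); overlay(d,np.r_[p,.0352],pn,"o4",(80,0,420,300),2)
E
```

```text
[ 0.60728483 -0.14021051  0.006     ] False
6.8833 [ 0.60749326 -0.1398324   0.01002897] [1.03610516 1.54680794 1.1255459 ]
```

View pics/o4.png

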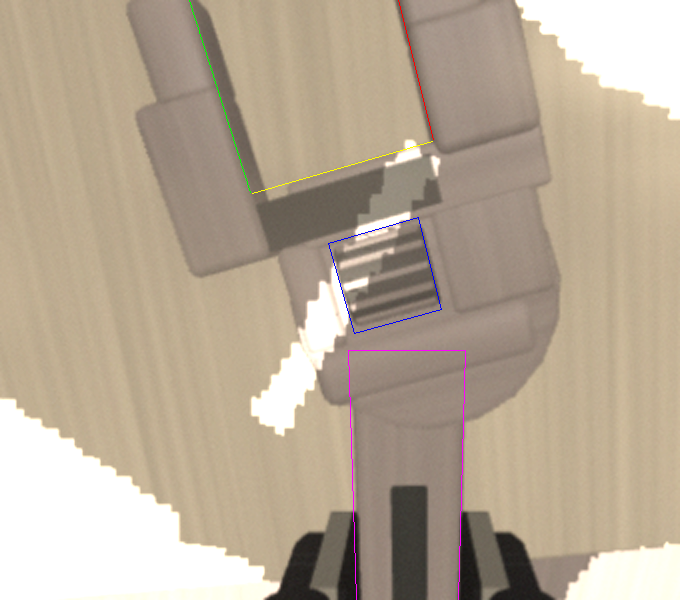

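Run:
```python
from fit import *; from st import *
p=wpose(.008,.002); g=wm(p,G)[0]
print(g, env.movel([g[0],g[1],.010],velocity=.06,guard=8))
s=monitor.sense(); print(s["clock"],s["position"],s["contact_force"])
d=save("wrist","w5"); overlay(d,np.r_[p,.0352],pn,"o5",(80,0,420,300),2)
```

```text
[ 0.58807006 -0.09405     0.006     ] False
7.9167 [ 0.58774964 -0.09331377  0.00972878] [0.66448374 3.5148959  2.67703522]
```

View pics/o5.png

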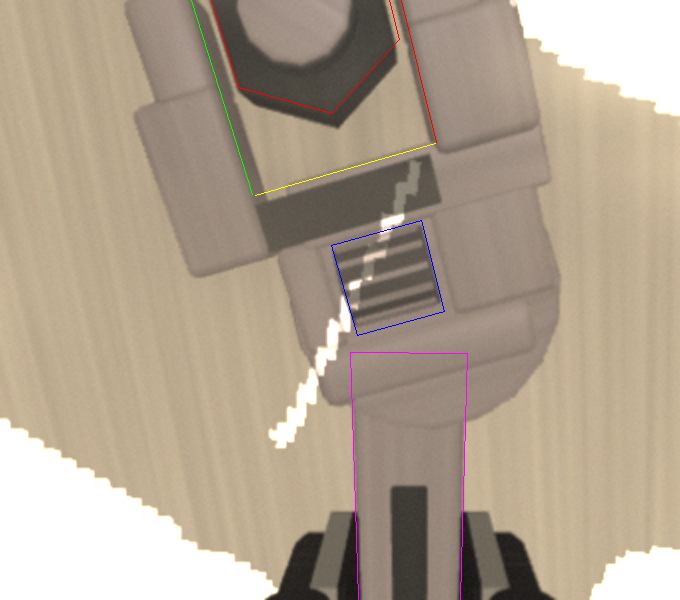

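Run:
```python
from fit import *; from st import *
p=wpose(.0,.001); g=wm(p,G)[0]
print(g, env.movel([g[0],g[1],.010],velocity=.03,guard=6))
env.hold(.2)
s=monitor.sense(); print(s["clock"],s["position"],s["contact_force"])
d=save("wrist","w6"); overlay(d,np.r_[p,.0352],pn,"o6",(80,0,420,300),2)
```

```text
[ 0.58407249 -0.08704862  0.006     ] True
8.375 [ 0.58718081 -0.0922662   0.00986555] [-0.21993719  1.82964585  3.57754845]
```

View pics/o6.png

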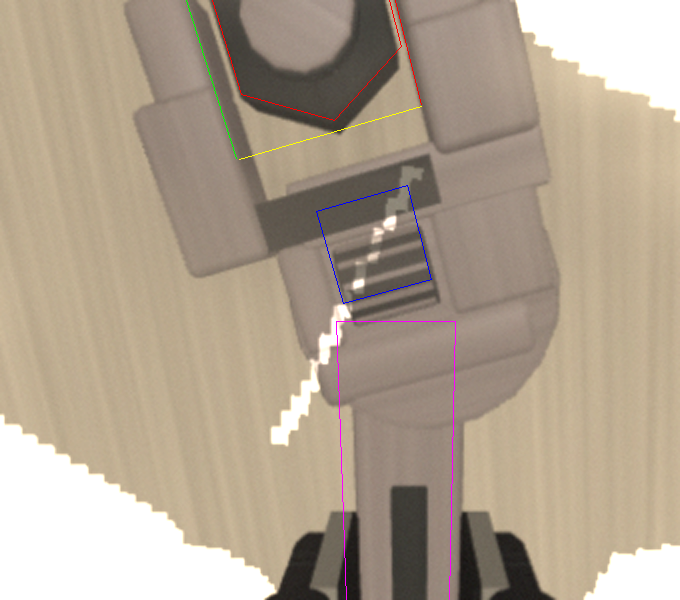

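Run:
```python
from fit import *; from st import *
p=wpose(-.0003,.001); g=wm(p,G)[0]
print(g, env.movel([g[0],g[1],.010],velocity=.02,guard=14))
env.hold(.2)
s=monitor.sense(); print(s["clock"],s["position"],s["contact_force"],s["ft_torque"])
d=save("wrist","w7"); overlay(d,np.r_[p,.0352],pn,"o7",(80,0,420,300),2)
```

```text
[ 0.5839572  -0.08677165  0.006     ] False
9.1 [ 0.58400626 -0.08676354  0.01001483] [ 1.44802684 -0.93446845  4.16649704] [-0.15158719 -0.21115618 -0.01943498]
```

View pics/o7.png

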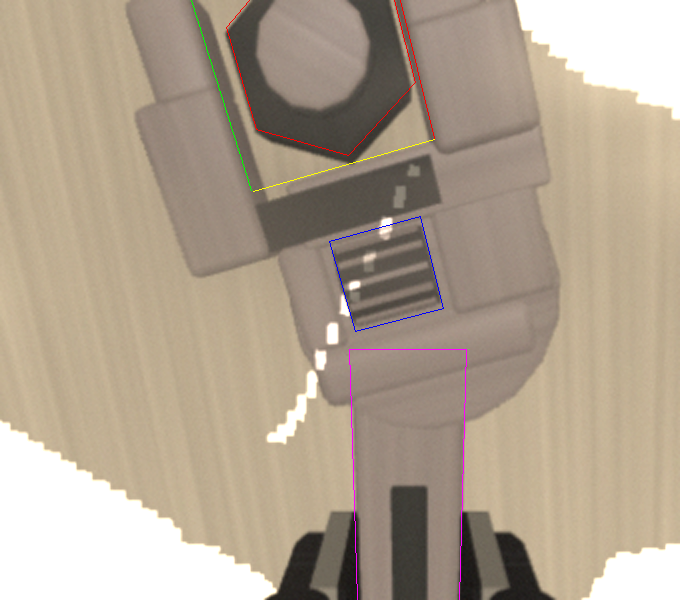

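```bash
cat >> st.py <<'E'
def RP(p,xw,z,yw=0.0):
    c,s=np.cos(p[2]),np.sin(p[2]); return [p[0]+c*xw-s*yw, p[1]+s*xw+c*yw, z]
PW=wpose(-.0003,.001)
E
python3 - <<'E'
from fit import *; from st import *
env.release()
s=monitor.sense(); print(s["clock"],s["contact_force"])
p=s["position"]
env.movel([p[0],p[1],.06],velocity=.15)
env.close_gripper(effort=40)
fr=down(H-np.pi/2)
env.movel(RP(PW,-.062,.06),frame=fr,velocity=.15)
d=save("wrist","w8"); overlay(d,np.r_[PW,.0352],pn,"o8",(80,0,480,300),1.9)
env.movel(RP(PW,-.050,.032),velocity=.1)
env.hold(.2)
s=monitor.sense(); print(s["clock"],s["position"],s["contact_force"])
print(env.movel(RP(PW,-.050,.018),velocity=.01,guard=8))
s=monitor.sense(); print(s["clock"],s["position"],s["contact_force"])
env.hold(.1)
s=monitor.sense(); print(s["clock"],s["position"],s["contact_force"])
E
```

```text
9.7833 [ 0.42306861 -0.2518723   0.06858658]
12.1917 [ 0.57526158 -0.03132772  0.03261558] [ 0.15050802  0.60485705 -0.11431126]
True
13.0167 [ 0.57488784 -0.03100756  0.02488513] [-2.26714549  0.07510321  6.42254576]
13.1167 [ 0.57489706 -0.03099638  0.02486545] [-1.5010495   0.20753866  6.75439448]
```

View pics/o8.png

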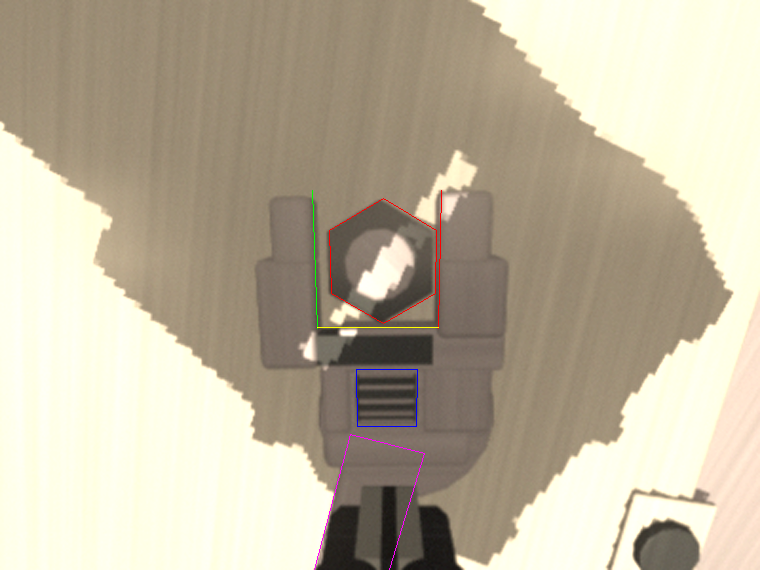

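Run:
```python
from fit import *; from st import *
print(env.movel(RP(PW,-.050,.0246),velocity=.01,guard=20))
s=monitor.sense(); print(s["clock"],s["position"],s["contact_force"])
print(env.movel(RP(PW,-.040,.0246),velocity=.03,guard=20))
s=monitor.sense(); print(s["clock"],s["position"],s["contact_force"])
print(env.movel(RP(PW,-.031,.0246),velocity=.03,guard=20))
s=monitor.sense(); print(s["clock"],s["position"],s["contact_force"])
env.movel(RP(PW,-.031,.032),velocity=.1)
env.movel(RP(PW,-.062,.032),velocity=.15)
d=save("wrist","w9"); overlay(d,np.r_[PW,.0352],pn,"o9",(80,0,480,300),1.9)
```

```text
False
13.3667 [ 0.57491306 -0.03101249  0.02489024] [-1.84306213  0.03856624  5.64211429]
False
13.85 [ 0.57127299 -0.02148283  0.02497385] [ 0.75417187 -1.78433402  5.05970868]
False
14.3 [ 0.56679282 -0.01258573  0.02411414] [-1.00229797  2.77155939  1.64645145]
```

View pics/o9.png

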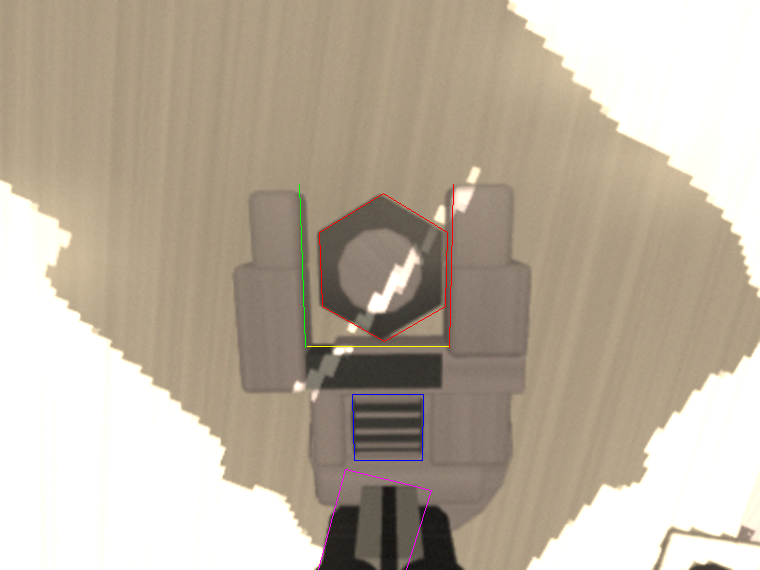

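```bash
cat >> st.py <<'E'
from bench import env,monitor
def stroke(zc,x0=-.051,x1=-.034,n=2,v=.04,verbose=True,p=None):
    p=PW if p is None else p
    env.movel(RP(p,x0,.028),velocity=.15)
    env.movel(RP(p,x0,zc),velocity=.04,guard=30)
    out=[]
    for i in range(1,n+1):
        g=env.movel(RP(p,x0+(x1-x0)*i/n,zc),velocity=v,guard=30)
        s=monitor.sense(); f=s["contact_force"]; c,sn=np.cos(p[2]),np.sin(p[2])
        out.append((g,round(f[0]*c+f[1]*sn,1),round(-f[0]*sn+f[1]*c,1),round(f[2],1),round(s["position"][2],4)))
    env.movel(RP(p,x1,.028),velocity=.15)
    if verbose: print(round(s["clock"],2),out)
E
python3 - <<'E'
from fit import *; from st import *
stroke(.0241); stroke(.0239)
env.movel(RP(PW,-.062,.032),velocity=.15)
d=save("wrist","w10"); overlay(d,np.r_[PW,.0352],pn,"o10",(80,0,480,300),1.9)
E
```

```text
16.18 [(False, np.float64(-0.1), np.float64(0.3), np.float64(6.7), np.float64(0.025)), (False, np.float64(-1.1), np.float64(-0.4), np.float64(7.1), np.float64(0.025))]
17.66 [(False, np.float64(-2.7), np.float64(-0.2), np.float64(8.7), np.float64(0.0249)), (False, np.float64(-2.2), np.float64(0.2), np.float64(8.2), np.float64(0.0249))]
```

View pics/o10.png

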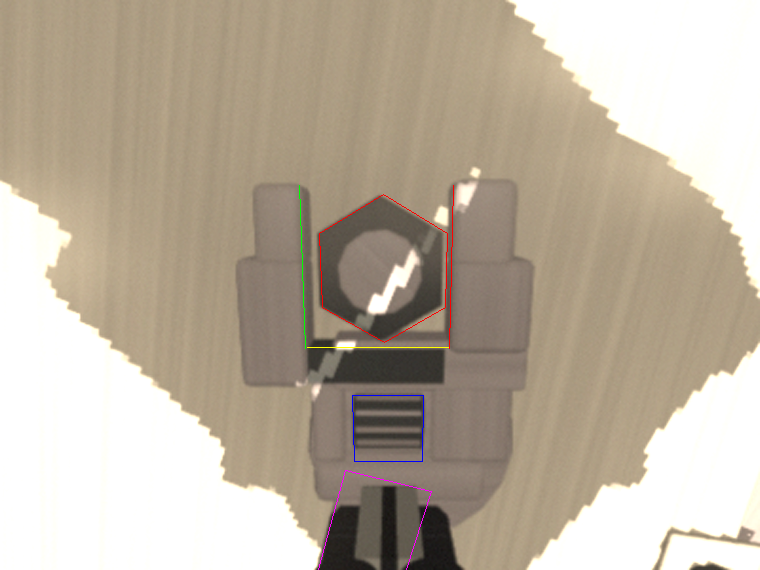

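Run:
```python
from fit import *; from st import *
stroke(.0235,n=2); stroke(.0235,n=1,v=.05)
env.movel(RP(PW,-.062,.032),velocity=.15)
d=save("wrist","w11"); overlay(d,np.r_[PW,.0352],pn,"o11",(80,0,480,300),1.9)
```

```text
19.52 [(False, np.float64(-2.9), np.float64(2.4), np.float64(10.8), np.float64(0.0249)), (False, np.float64(-2.1), np.float64(1.9), np.float64(9.3), np.float64(0.0249))]
20.79 [(False, np.float64(-2.0), np.float64(4.0), np.float64(13.2), np.float64(0.0248))]
```

View pics/o11.png

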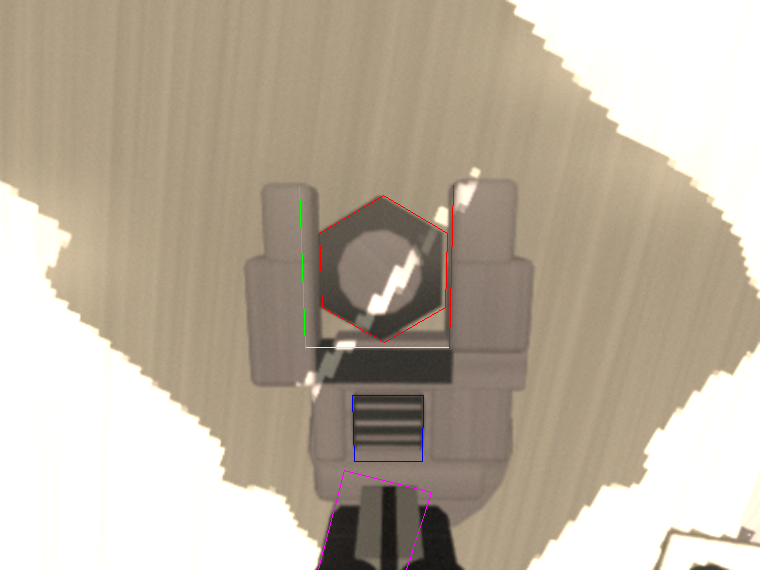

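Run:
```python
from fit import *; from st import *
stroke(.0235,n=3); stroke(.0235,n=3)
env.movel(RP(PW,-.062,.032),velocity=.15)
d=save("wrist","w12"); overlay(d,None,pn,"o12",(80,0,480,300),1.9)
```

```text
22.82 [(False, np.float64(-3.8), np.float64(2.9), np.float64(9.5), np.float64(0.0249)), (False, np.float64(-2.5), np.float64(0.5), np.float64(9.8), np.float64(0.0249)), (False, np.float64(-2.3), np.float64(0.6), np.float64(9.4), np.float64(0.0249))]
24.47 [(False, np.float64(-4.3), np.float64(3.4), np.float64(12.5), np.float64(0.0248)), (False, np.float64(-3.7), np.float64(1.8), np.float64(11.8), np.float64(0.0249)), (False, np.float64(-4.5), np.float64(1.0), np.float64(9.8), np.float64(0.0249))]
```

View pics/o12.png

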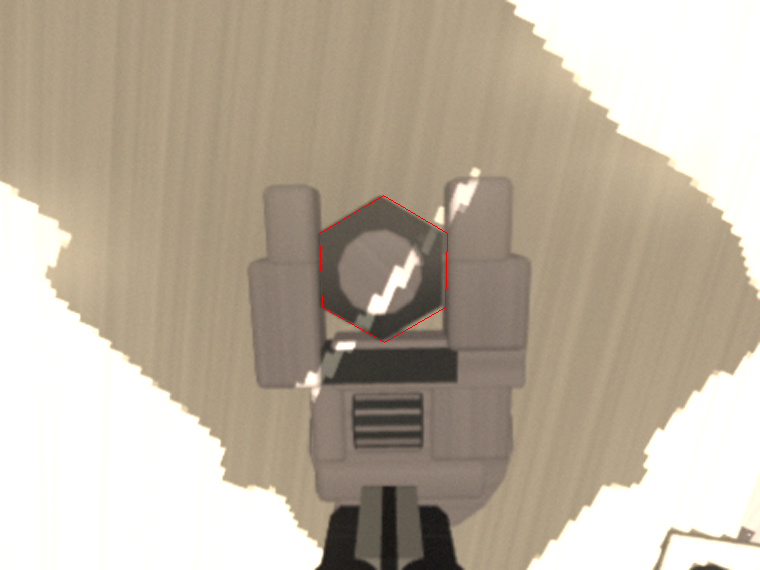

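Run:
```python
from fit import *; from st import *
stroke(.0232,n=3);stroke(.0232,n=3)
env.movel(RP(PW,-.062,.032),velocity=.15)
d=save("wrist","w13"); overlay(d,None,pn,"o13",(80,0,480,300),1.9)
```

```text
26.5 [(False, np.float64(-5.5), np.float64(3.4), np.float64(11.6), np.float64(0.0248)), (False, np.float64(-3.2), np.float64(3.9), np.float64(12.1), np.float64(0.0249)), (False, np.float64(-3.7), np.float64(3.0), np.float64(12.8), np.float64(0.0248))]
28.16 [(False, np.float64(-6.2), np.float64(3.5), np.float64(13.3), np.float64(0.0248)), (False, np.float64(-5.1), np.float64(3.6), np.float64(13.9), np.float64(0.0248)), (False, np.float64(-4.9), np.float64(1.2), np.float64(12.9), np.float64(0.0248))]
```

View pics/o13.png

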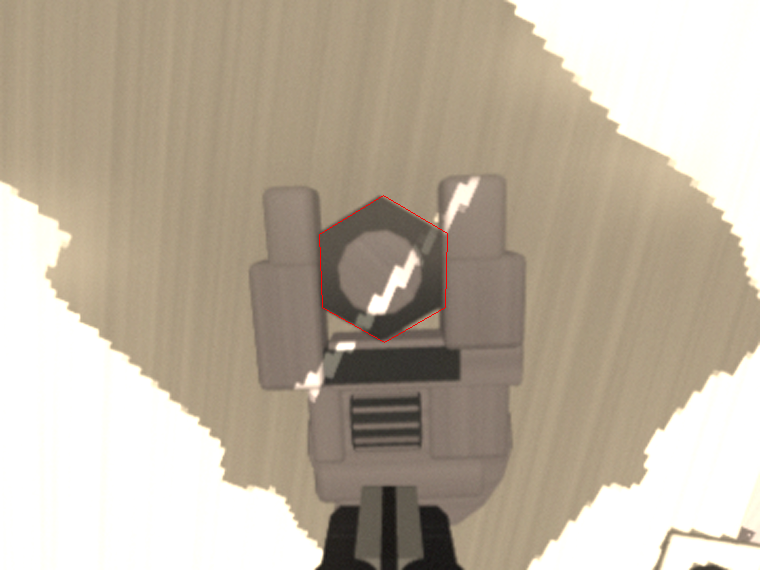

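Run:
```python
from fit import *
ims=[]
for n in ("w11","w12","w13"):
    im=ld(n)["frame"][85:215,195:370,::-1]; ims.append(cv2.convertScaleAbs(cv2.resize(im,None,fx=2.25*1,fy=2.25,interpolation=cv2.INTER_CUBIC),alpha=1.8))
a=cv2.convertScaleAbs(cv2.resize(ld("w13")["frame"][85:215,195:370,::-1],None,fx=4.5,fy=4.5,interpolation=cv2.INTER_CUBIC),alpha=1.8)
cv2.imwrite("pics/z13.png",a)
```

```text
(no output)
```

View pics/z13.png

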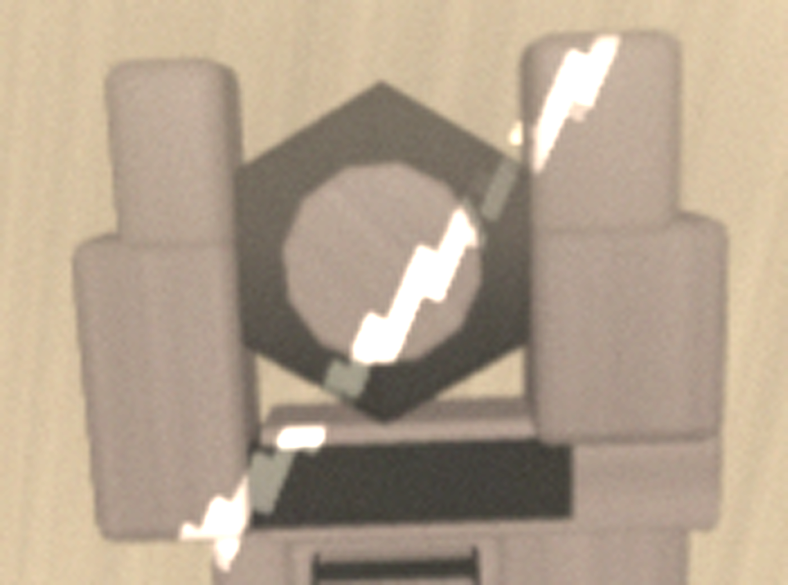

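Run:
```python
from fit import *; from st import *
stroke(.0230,n=3);stroke(.0230,n=3)
env.movel(RP(PW,-.062,.032),velocity=.15)
d=save("wrist","w14")
a=cv2.convertScaleAbs(cv2.resize(ld("w14")["frame"][85:215,195:370,::-1],None,fx=4.5,fy=4.5,interpolation=cv2.INTER_CUBIC),alpha=1.8)
cv2.imwrite("pics/z14.png",a)
```

```text
30.2 [(False, np.float64(-5.9), np.float64(1.7), np.float64(10.7), np.float64(0.0248)), (False, np.float64(-4.9), np.float64(0.6), np.float64(11.7), np.float64(0.0249)), (False, np.float64(-4.3), np.float64(-1.1), np.float64(11.3), np.float64(0.0248))]
31.87 [(False, np.float64(-7.5), np.float64(3.3), np.float64(12.9), np.float64(0.0248)), (False, np.float64(-5.4), np.float64(-0.6), np.float64(12.9), np.float64(0.0249)), (False, np.float64(-4.9), np.float64(-0.9), np.float64(12.1), np.float64(0.0248))]
```

View pics/z14.png

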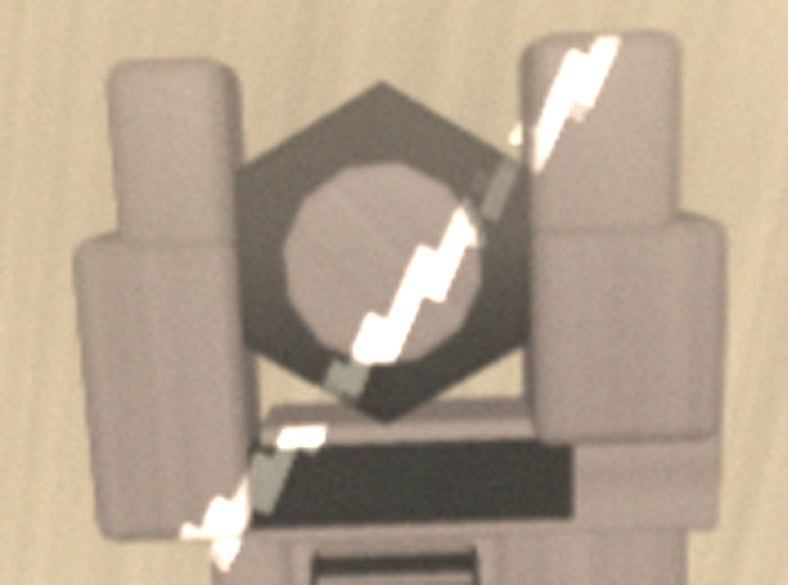

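```bash
cat > swing.py <<'E'
from fit import *; from st import *
N=np.array([.259,.966,0])
h0=np.radians(114.0)
def pose(th,off,z=.011):   # th: clockwise turn; off: TCP offset from handle centreline on the -n side
    h=h0-th; c,s=np.cos(h),np.sin(h); q=np.array([-.128,.019,0])-N*off
    return [pn[0]+c*q[0]-s*q[1], pn[1]+s*q[0]+c*q[1], z], down(h-np.radians(104.95)), np.array([c*N[0]-s*N[1], s*N[0]+c*N[1],0])
E
python3 - <<'E'
from swing import *
env.movel(RP(PW,-.062,.05),velocity=.2)
P,f,n=pose(0,.036,.05); env.movel(P,frame=f,velocity=.2)
P,f,n=pose(0,.036); env.movel(P,velocity=.12,guard=15)
env.hold(.2); s=monitor.sense(); b=s["contact_force"]; np.save("base.npy",b); print(s["clock"],s["position"],b)
P,f,n=pose(0,.010)
print(env.movel(P,velocity=.02,guard=2.5))
s=monitor.sense(); print(s["clock"],s["position"],"push",-(s["contact_force"]-b)@n, "off",.036-(s["position"]-np.array(pose(0,.036)[0]))@n)
save("wrist","w15")
E
```

```text
33.9667 [ 0.62549261 -0.10459274  0.01191504] [ 0.1191255   0.3670382  -1.47711629]
True
34.7417 [ 0.61111708 -0.10689939  0.0108798 ] push 0.9804913758276865 off 0.021850504928539894
```

View pics/w15.png

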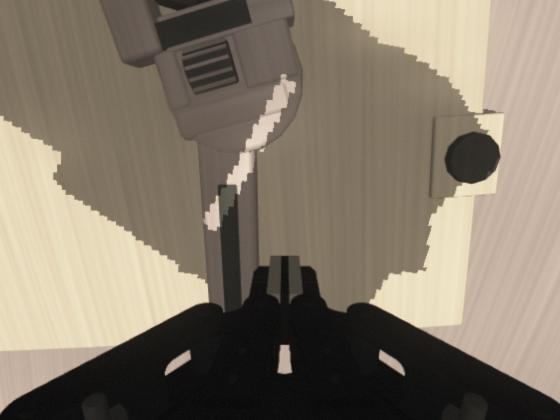

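```bash
cat > run.py <<'E'
from swing import *
import sys,json
def go(th0,th1,limit=6.0,step=3.0,v=.025,gd=3.5):
    b=np.load("base.npy"); th=th0
    while th<th1:
        th=min(th+step,th1)
        P,f,n=pose(np.radians(th),.0215)
        g=env.movel(P,frame=f,velocity=v,guard=gd)
        s=monitor.sense(); F=s["contact_force"]-b; push=-F@n
        rem=(np.array(P)-s["position"])@n*1e3
        print(round(th,1),g,"t%.2f push %.2f Fz %.1f rem %.1fmm"%(s["clock"],push,F[2],rem))
        if push>limit: break
        if g and rem>1.5: th-=step*min(1,rem/1e3/.13*57.3/step)
    return th
E
python3 -c "
from run import *
print(go(0,9))
save('wrist','w16')"
```

```text
3.0 True t35.00 push 0.34 Fz 2.9 rem 5.8mm
3.4 True t35.21 push 0.60 Fz 2.3 rem 5.6mm
4.0 True t35.43 push 0.79 Fz 1.4 rem 4.9mm
4.8 False t35.88 push 1.35 Fz 0.2 rem -0.3mm
7.8 False t36.31 push -0.01 Fz 1.3 rem -0.3mm
9 False t36.57 push 1.47 Fz 1.2 rem -0.1mm
9
```

View pics/w16.png

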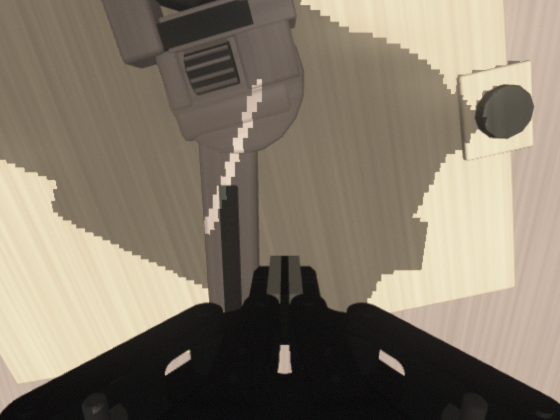

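```bash
python3 -c "
from run import *
print(go(9,24,gd=4,limit=4.5))
save('wrist','w17')"
```

```text
12.0 False t37.05 push 0.69 Fz 1.7 rem -0.3mm
15.0 False t37.48 push 0.93 Fz 1.3 rem -0.3mm
18.0 False t37.92 push 1.78 Fz 2.0 rem -0.3mm
21.0 False t38.35 push 1.36 Fz 1.2 rem -0.2mm
24.0 False t38.78 push 2.01 Fz 1.4 rem -0.2mm
24.0
```

View pics/w17.png

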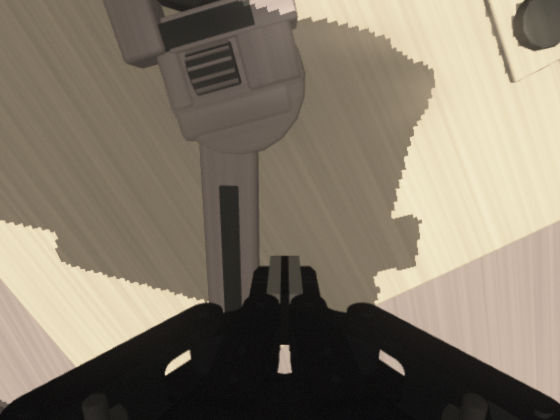

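```bash
python3 -c "
from run import *
print(go(24,56,gd=4,limit=4.2,step=2.5,v=.022))
env.hold(.2); s=monitor.sense(); print(s['clock'],s['contact_force']-np.load('base.npy'))
save('wrist','w18')"
```

```text
26.5 False t39.25 push 1.82 Fz 2.6 rem -0.2mm
29.0 False t39.67 push 1.92 Fz 1.9 rem -0.3mm
31.5 False t40.08 push 1.87 Fz 2.0 rem -0.3mm
34.0 False t40.50 push 1.75 Fz 2.6 rem -0.3mm
36.5 False t40.92 push 2.72 Fz 3.0 rem -0.3mm
39.0 False t41.33 push 1.84 Fz 2.4 rem -0.3mm
41.5 False t41.75 push 2.51 Fz 2.6 rem -0.3mm
44.0 False t42.17 push 2.49 Fz 2.6 rem -0.3mm
46.5 True t42.38 push 3.59 Fz 0.0 rem 4.8mm
46.9 True t42.61 push 3.69 Fz 0.3 rem 4.9mm
47.2 True t42.83 push 2.57 Fz 0.7 rem 5.0mm
47.5 True t43.04 push 4.24 Fz 1.7 rem 5.4mm
47.531609913851796
43.2417 [ 4.31187991 -1.42119834  1.06514025]
```

View pics/w18.png

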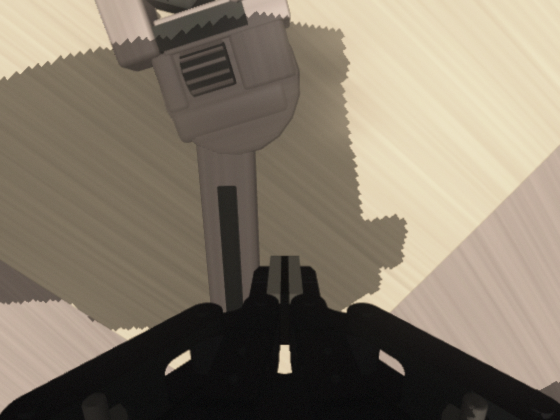

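```bash
python3 -c "
from run import *
b=np.load('base.npy'); P,f,n=pose(np.radians(45.2),.0215)
s=monitor.sense(); p0=s['position'].copy(); p0[2]=.011; print(s['clock'],-(s['contact_force']-b)@n)
for k in range(12):
    env.movel(list(p0+n*(.0004+.0003*k)),velocity=.01,guard=6); env.hold(.08)
    F=[]; 
    for _ in range(3): env.hold(.02); s=monitor.sense(); F.append(-(s['contact_force']-b)@n)
    print(k,np.round(F,2),((s['position']-p0)@n*1e3).round(2),round(s['clock'],2))
    if np.mean(F)>6.3: break
save('wrist','w19')"
```

```text
43.2917 4.154000218491166
0 [5.84 5.17 5.62] 0.03 43.67
1 [6.6  6.36 6.18] 0.09 44.06
```

```bash
python3 -c "
from run import *
P,f,n=pose(np.radians(45.2),.0215); s=monitor.sense(); p=s['position']
env.movel(list(p-n*.025),velocity=.08); p=monitor.sense()['position']
env.movel([p[0],p[1],.15],velocity=.15)
env.movel([.53,-.045,.13],velocity=.15)
d=save('wrist','w20',s=1.42); print(monitor.sense()['clock'])
env.movel([.45,-.2,.25],velocity=.25)
save('top','t2',(140,120,420,320),2.85)
print(monitor.sense()['clock'])
"
```

```text
46.4
47.45
```

View pics/w20.png

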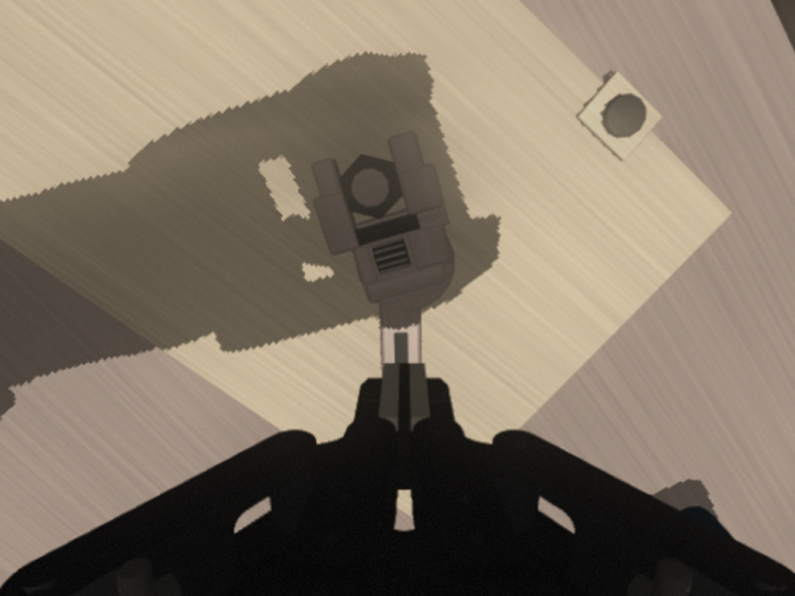

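View pics/t2.png

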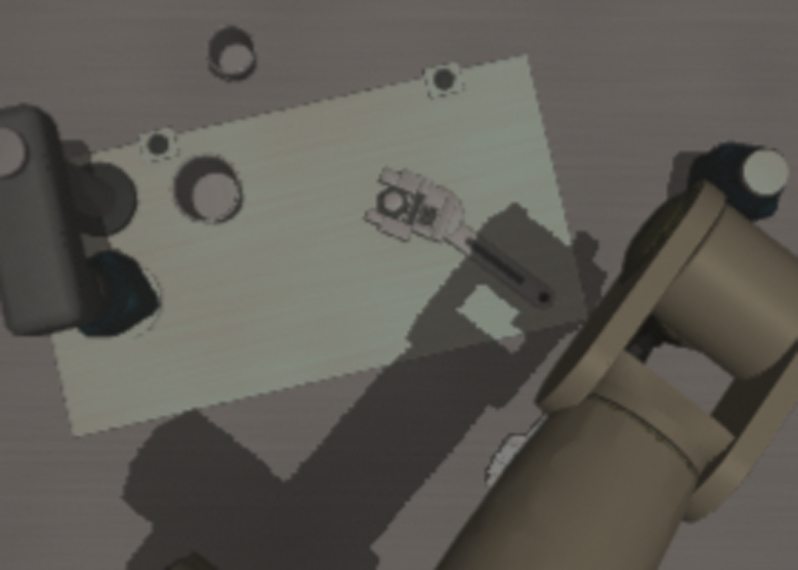

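Run:
```python
from fit import *
d=ld("w20")
a=cv2.convertScaleAbs(cv2.resize(d["frame"][85:215,210:330,::-1],None,fx=4.5,fy=4.5,interpolation=cv2.INTER_CUBIC),alpha=2)
cv2.imwrite("pics/z20.png",a)
```

```text
(no output)
```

View pics/z20.png

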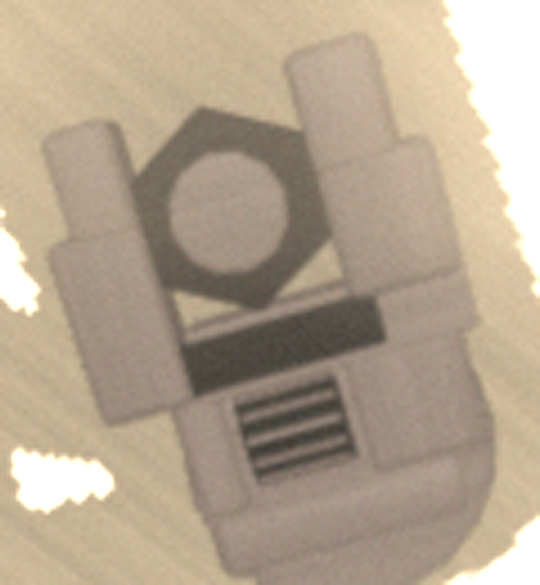

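Run:
```python
from fit import *
for n,k in (("w14",dict(x0=195,y0=85)),("w20",dict(x0=210,y0=85))):
    d=ld(n); f=lambda x,y:np.array([x,y])/4.5+[k["x0"],k["y0"]]-.39
    if n=="w14":
        ve=[f(380,80),f(384,422)]; rj=[f(537,250),f(541,400)];lj=[f(235,80),f(250,440)]; rj2=[f(523,80),f(530,160)]
        bar=[f(250,445),f(570,438)]; bar2=[f(250,527),f(570,517)]
    else:
        ve=[f(203,107),f(262,306)]; rj=[f(287,75),f(345,292)];lj=[f(125,140),f(190,395)]; rj2=rj
        bar=[f(185,345),f(378,297)]; bar2=[f(195,392),f(385,342)]
    def ang(p,z):
        a,b=[px2w(d,q,z) for q in p]; v=a-b; return np.degrees(np.arctan2(v[1],v[0])).round(2), np.linalg.norm(v).round(4)
    print(n,"nut",ang(ve,.022),"R",ang(rj,.023),"R2",ang(rj2,.023),"L",ang(lj,.023),"bar",ang(bar,.021)[0],ang(bar2,.021)[0])
    # opening: distance between L line and R line
    a,b=[px2w(d,q,.023) for q in lj]; u=(b-a)[:2]/np.linalg.norm((b-a)[:2]); 
    for q in rj+rj2:
        w=(px2w(d,q,.023)-a)[:2]; print("  gap",abs(u[0]*w[1]-u[1]*w[0]).round(4))
    c=(px2w(d,ve[0],.022)+px2w(d,ve[1],.022))/2; print("  nutc",c.round(4))
```

```text
w14 nut (np.float64(112.99), np.float64(0.0339)) R (np.float64(115.52), np.float64(0.0152)) R2 (np.float64(119.01), np.float64(0.0076)) L (np.float64(113.25), np.float64(0.0355)) bar -156.18 -155.6
  gap 0.0295
  gap 0.0301
  gap 0.0279
  gap 0.0287
  nutc [0.5539 0.0144 0.022 ]
w20 nut (np.float64(68.24), np.float64(0.0332)) R (np.float64(67.52), np.float64(0.0357)) R2 (np.float64(67.52), np.float64(0.0357)) L (np.float64(65.04), np.float64(0.0427)) bar 156.12 157.01
  gap 0.0279
  gap 0.0294
  gap 0.0279
  gap 0.0294
  nutc [0.5549 0.0139 0.022 ]
```

```bash
python3 -c "
from h import *
print(monitor.sense()['clock'],monitor.sense()['contact_force']); print(job.hand_in())"
```

```text
47.45 [-0.91443389 -0.42286831  0.94021872]
the job is handed in; nothing more can be done
None
```

The nut is tightened to firm with the wrench. I handed the job in at about 47 s of the 72 s allowed. The hand-in gives no verdict.

**What I did**
- **Wrench on the nut:** I gripped the handle, slid the wrench flat along the plate and lined it up with the flats. I then pushed it in until the nut was deep in the jaws, and let go.
- **Closing the jaws:** I rolled the roller with a closed fingertip, pressing at most about 14 N, until it stalled. The last two strokes moved the jaw no further. The first stroke pressed too lightly and mostly slipped. While the jaws closed, the wrench slid about 1 mm deeper onto the nut and turned by 1–2°.
- **Tightening:** I swung the handle about 45° clockwise. It moved at roughly 2 N, then stopped dead. I eased up to about 6.4 N on mid-handle, roughly 0.8 N m, where the handle moved only 0.1 mm more. Then I backed off.

**Last checks**
- **Nut:** the pictures show it turned about 44.8°, from 113.0° to 68.2°.
- **Wrench:** it lies on the nut with its jaws closed. The gap measures 28 to 29.5 mm, below the true 30 mm, so that measurement is only good to about 1–2 mm.
- **Slight disagreement:** in the last picture the jaw edges and the nut differ by about 1–3°. This may be small play or picture error; I did not tighten the roller again.
- **Bystanders:** bottle A and the cup show in the same places in the top view before and after. Bottle B, partly hidden under the press head, looks unmoved.
- **Robot:** the arm is clear of everything.

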